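Back the ratchet turntable off by one notch

ROBOT

A 6-joint arm with a two-finger parallel gripper is mounted at the origin on the work surface. World frame = base frame: x ahead of the robot, y to its left, z up, the work surface at z = 0. Lengths are in m, angles in rad, forces in N, time in s.
With the tool pointing down it reaches from about 0.25 to 0.725 m from the base axis. Payload 4 kg.
Tool frame: the origin (TCP) lies on the centre line of the jaws, within the pads' length; the fingertips stand tip_reach ahead of it and the grasp point (between the pads) lies 5 mm behind it (tip_reach is the distance from the TCP to the fingertips, in m); z points along the fingers, y is the direction in which the jaws open and shut (so a half turn about z gives the same grasp; the last joint's range is limited). The gripper opens to 85 mm and grips with 20 to 120 N. Pads are 22 mm wide; open, the fingers measure 114 mm over their backs; the gripper's body (76 mm by 85 mm) begins 54 mm behind the grasp point. The pads swing forward as they close: fully open they stand 13 mm farther back than shut.
Start: joints at [0, 0.241, 0.005, 1.335, 0, 1.571], TCP at [0.5, -0, 0.245] pointing down, gripper open.
Joint ranges: [-2.72, 2.72], [-1.05, 1.87], [-1.09, 1.28], [-1.99, 2.15], [-1.42, 1.44], [-3.14, 3.14]. Speed limits (rad/s): [2.79, 2.79, 3.14, 3.14, 3.14, 3.14].

INTERFACE

Orientations are given as a unit quaternion [x, y, z, w].
In Python, from workcell import * gives the robot as it stands.
- The arm moves only by the tool arm_command, never from a script. Its arguments are lists of equal length, an entry for each row: "translation": the shift along the tool's x, y, z in cm, a list of three; "turn": the turn about the tool's z in rad; "hand": the closure, from 0 (fully open) to 1 (shut). In form: {"translation": [[x, y, z], ...], "turn": [turn, ...], "hand": [hand, ...]}. A call has 1 to 5 rows; each row is the pose to reach, as a shift and turn from the pose commanded when the call began, along the tool's axes at that moment; what a row does not reach only later rows make up. A row lasts 1/12 s, in which the tool goes at most 41.7 mm and 7.16 degrees, less where a joint would pass 70% of its speed; a pose out of reach is approached as far as the arm can. A call with a gripper value outside its range is refused whole. The fingers move at their own pace and stop on an object; the grip force is fixed at half the most. Time passes only in rows, so rows that repeat a pose let the fingers close. It gives the time, the measured TCP pose, the force and the opening at its end, in the units of the state.
- get_obs(): the state, without advancing time (a new reading comes with each control period).
- camera(name): name is "scene" or "side" or "wrist"; returns (picture, depth): 400x640x3 uint8, red, green, blue; 400x640 float32, m along the optical axis (not along the pixel's ray), 0 where there is no reading.
- camera_info(name): a dict with "mtx" (3x3 intrinsics, pixels), "world_to_cam" (4x4, takes a point from world to camera coordinates). Camera axes: x right, y down, z forward; pixel columns grow to the right and rows downward; lengths in m; the calibration is good to about 2 mm. A picture is of the moment at which its call begins: read the wrist's pose just before it. camera_info takes no time and is no camera call; for the wrist camera it gives the pose at the moment of the call.
- job_done(): hands the job in, once; it reports no verdict.
Trained networks look in the newest picture that a camera, given by its name, has taken for a name from the list of things; names that differ only in an ending like _2 or _b are one class to them, and where a whole thing is asked for, a point or a joint stands for the part that bears it (a point fixed in the world has none). Each returns a list of dicts, best first, with "conf" (0 to 1); they miss things now and then, are a little off and sometimes report something else, mostly with a low value. They report only what shows in the picture. A call takes as long as a camera call. They do not tell look-alikes from the thing itself.
- search_frame(camera, name): "location" ([row, column] in pixels, amid what is visible of it).
- spot_point(camera, name): "location" ([row, column] in pixels: a listed point, or the origin of a listed thing).
The state is a dict: "clock": time; "joint_pos": joint angles; "joint_vel": joint speeds; "tau": joint torques, N m; "eef_pos": TCP position; "tool_rot": TCP orientation; "ft_force": force on the tool from outside, world axes, zero at the start; "ft_torque": the same for the moment, N m; "grip_width": finger opening in m.
Only numpy, scipy, OpenCV 4.12 (cv2) and the standard library are available. Lean on these libraries where they do the work, as an engineer would, in place of code of your own. Each camera call takes 0.05 s, during which the arm holds its last target. There are 200 camera calls.

TASK

The ratchet turntable has been indexed one notch too far. With a fingertip, lift the pawl (its thumb tab tips it up and over) until it stays up, push the wheel back (clockwise seen from above) by one notch, then push the pawl over again so that it drops fully into the new notch. Grasp and lift nothing, and leave the print standing in the middle of the wheel and everything else on the bench where it is.

Things in the scene. Friction and masses are not known exactly. Their poses are not given: they have to be found in the camera images.
- wheel (a joint): turning angle of the wheel (rad) about its upright axis; grows anticlockwise seen from above (forward), backward is clockwise. Starts within 0.05 of 0. Ten notches, 0.628 rad (36 degrees) apart: one notch back is -0.628, with some 0.08 rad of play either way for the pawl. Slight drag (about 1.5 N at a peg); it stays where it is left and does not coast
- pawl (a joint): angle of the pawl (rad): 0 = down, its nose fully in a notch; grows as it is lifted about its level axle. Not sprung: let go below about 0.7 it falls back down by its own weight, beyond about 0.9 it falls over outward by itself to its stop at 1.83, where it stays up. It takes under 1 N at the thumb tab to lift
- turntable: the black base board of the ratchet turntable, fixed to the bench, 250 x 295 mm, 12 mm thick. Origin on the wheel's axis at the underside (bench height); x, y are its level axes and z is up. The board reaches 125 mm from the axis to +x, -x and +y and 170 mm to -y. The pawl stands on the board's -y side
- wheel_top (a point): centre of the wheel's flat top, 34 mm above the bench. The wheel is an aluminium disc of 190 mm diameter with ten ratchet teeth standing up 14 mm around its rim (their tops 48 mm above the bench), each with one upright face and one 45 degree ramp. Turns with the wheel
- peg_left (a point): centre of the top end of one of three upright steel pegs on the wheel, 12 mm diameter, 66 mm from the wheel's axis, 60 mm tall (from 34 to 94 mm above the bench): places to push with a fingertip. This one starts on the board's +y side, opposite the pawl
- peg_far (a point): the same for the peg that starts 120 degrees clockwise of peg_left seen from above (on the +x, -y side of the axis)
- peg_near (a point): the same for the peg that starts 120 degrees anticlockwise of peg_left seen from above (on the -x, -y side of the axis)
- pawl_axle (a point): point on the pawl's axle in the middle of the pawl's arm: 120 mm to -y (board) from the wheel's axis, 58 mm above the bench. The axle is level, parallel to the board's x, carried by two grey cheeks 8 mm thick and 22 mm deep, tops 70 mm above the bench, centred 24 mm to -x and 70 mm to +x of this point
- pawl_end (a point): free end of the pawl's steel arm, 42 mm from the axle; arm 16 mm wide, 10 mm thick. Down, it points level from the axle to the wheel's axis (board +y), its 10 mm wide nose reaching down into the notch. Fully up, it stands and leans 15 degrees outward, this point 99 mm above the bench; pushed from outside towards the wheel past the balance point it falls back down
- thumb_tab (a point): middle of the upper edge of the pawl's thumb tab, a steel plate on the same axle, 22 mm wide along it, 6 mm thick, 60 mm tall, 45 mm to +x (board) of the arm's middle. Pawl down, it stands upright, this edge 118 mm above the bench; pushed outward (board -y, away from the wheel) it lifts the pawl. Pawl up, it lies outward, 15 degrees below level
- print: small white plastic print, an hourglass knob of 68 mm diameter and 36 mm height, loose, standing on the middle of the wheel. Origin at the centre of its underside, z up
- jar: small clear jar with black lid, 40 mm diameter, 45 mm tall, loose, standing on the board's +x, +y corner. Origin at the centre of its underside
- bracket: small orange printed angle bracket, 40 x 30 x 30 mm, loose, on the board's -x, -y corner. Origin at the centre of its underside
- screwdriver: loose screwdriver lying on the bench left of the turntable; origin under its middle, handle to its -x
- duster: red spray can, 66 mm diameter, 190 mm tall, standing loose on the bench at the left; origin at the centre of its underside
- roller: seam roller with a yellow drum and wooden handle, about 180 mm long, lying loose on the bench right of the turntable; origin under the drum
- scraper: flat scraper lying loose on the bench at the right; origin under its middle, handle to its -x
Things that resemble listed ones, but are neither listed nor needed, are in the scene too. Of the things that look like the print, the middle-sized one is meant.

How it is judged:
By the outcome, as a careful person would: the job done as asked, in the order asked, and still so for the second after the job is handed in, with the robot touching nothing.
It also fails if it takes over 64 s, if anything falls off the work surface, if the arm or the gripper's body presses on something with over 40 N, if the wrist force passes 120 N, or if a joint passes its speed limit or range.

## Working session

There is one attempt and no reset: what is moved stays moved. The work goes in short steps, Python scripts to look and compute and a tool call to move; the robot and the scene stay as the last step left them, time stands still between calls to the robot, and variables do not carry over. Pictures are saved under pics/ and viewed, about 8 in all and at most 12, crops included, and the job is handed in when it is done.

Besides the shell and the picture viewer there is one more tool, called by a JSON object that holds its "op" and its "data", one argument or row to a line. arm_command: Moves the arm, as the interface text tells. Its arguments: {"type":"object","properties":{"translation":{"type":"array","items":{"type":"array","items":{"type":"number"}}},"turn":{"type":"array","items":{"type":"number"}},"hand":{"type":"array","items":{"type":"number"}}},"required":["translation","turn","hand"]}

```bash
mkdir -p pics; ls
cat > h.py <<'E'
from workcell import *
import numpy as np, cv2
def px2w(cam,r,c,z=None,depth=None):
    i=camera_info(cam);K=np.array(i["mtx"]);T=np.linalg.inv(np.array(i["world_to_cam"]))
    d=np.linalg.inv(K)@[c,r,1.]
    if depth is not None: return (T@np.r_[d*depth,1])[:3]
    o=T[:3,3];v=T[:3,:3]@d
    return o+v*(z-o[2])/v[2]
def w2px(cam,p):
    i=camera_info(cam);q=np.array(i["world_to_cam"])@np.r_[p,1];u=np.array(i["mtx"])@q[:3]
    return u[1]/u[2],u[0]/u[2]
def snap(cam,name):
    p,d=camera(cam);cv2.imwrite(f"pics/{name}.png",p[:,:,::-1]);return p,d
Z=dict(wheel_top=.034,peg_left=.094,peg_far=.094,peg_near=.094,pawl_axle=.058,pawl_end=.058,thumb_tab=.118,print=.034,turntable=0)
E
python3 - <<'E'
from h import *
np.set_printoptions(precision=4,suppress=True)
o=get_obs();print({k:np.round(v,3) for k,v in o.items()})
for cam in("scene","side"):
    snap(cam,cam+"0")
    for n in Z:
        for f in spot_point(cam,n)[:3]:
            print(cam,n,np.round(f["location"]),round(f["conf"],2),px2w(cam,*f["location"],z=Z[n]))
E
```

```text
pics
{'clock': np.float64(0.0), 'joint_pos': array([0.   , 0.241, 0.004, 1.335, 0.   , 1.571]), 'joint_vel': array([ 0.002, -0.   , -0.   ,  0.   ,  0.   , -0.   ]), 'tau': array([  0.001, -37.232,  25.241,   0.017,   0.   ,   0.   ]), 'eef_pos': array([0.499, 0.   , 0.244]), 'tool_rot': array([ 0.707,  0.707, -0.001, -0.001]), 'ft_force': array([ 1.509, -0.166, -0.124]), 'ft_torque': array([ 0.013, -0.044,  0.02 ]), 'grip_width': np.float64(0.085)}
scene wheel_top [220. 348.] 0.82 [0.5425 0.0917 0.034 ]
scene wheel_top [217. 349.] 0.69 [0.5342 0.0901 0.034 ]
scene peg_left [181. 354.] 0.21 [0.4639 0.0627 0.094 ]
scene peg_far [214. 327.] 0.69 [0.5885 0.0532 0.094 ]
scene peg_near [184. 352.] 0.71 [0.4767 0.0636 0.094 ]
scene pawl_axle [191. 311.] 0.83 [ 0.53   -0.0289  0.058 ]
scene pawl_axle [340. 450.] 0.2 [0.7063 0.4359 0.058 ]
scene pawl_end [199. 323.] 0.83 [0.5334 0.0106 0.058 ]
scene pawl_end [212. 329.] 0.75 [0.5629 0.0444 0.058 ]
scene thumb_tab [189. 300.] 0.73 [ 0.5723 -0.0349  0.118 ]
scene thumb_tab [114. 250.] 0.58 [ 0.4306 -0.2917  0.118 ]
scene print [304. 323.] 0.94
[... 293 characters left out ...]
peg_far [200. 306.] 0.63 [0.5857 0.0454 0.094 ]
side peg_far [239. 319.] 0.52 [0.5172 0.1829 0.094 ]
side peg_near [210. 345.] 0.87 [0.4785 0.0654 0.094 ]
side peg_near [252. 270.] 0.28 [0.6133 0.252  0.094 ]
side pawl_axle [196. 336.] 0.79 [ 0.5232 -0.0324  0.058 ]
side pawl_end [208. 329.] 0.77 [0.5302 0.0202 0.058 ]
side pawl_end [198. 306.] 0.2 [ 0.6013 -0.0064  0.058 ]
side thumb_tab [176. 321.] 0.66 [ 0.5672 -0.0369  0.118 ]
side print [238. 235.] 0.94 [0.7436 0.1689 0.034 ]
side print [310. 323.] 0.65 [0.4709 0.3323 0.034 ]
side print [230. 325.] 0.62 [0.5258 0.0864 0.034 ]
side turntable [236. 322.] 0.65 [0.5368 0.0721 0.    ]
side turntable [205. 330.] 0.57 [ 0.5463 -0.0612  0.    ]
```

Run:
```python
import cv2,numpy as np
a=cv2.imread("pics/scene0.png");b=cv2.imread("pics/side0.png")
c=lambda i,r,cc:cv2.resize(i[r:r+190,cc:cc+250],(800,600)[:1]+(608,))[:600]
cv2.imwrite("pics/m0.png",np.vstack([cv2.resize(a,(480,300)),cv2.resize(b,(480,300))]))
cv2.imwrite("pics/c0.png",np.hstack([cv2.resize(a[140:290,260:440-40],(400,430)),cv2.resize(b[150:300,250:390],(400,430))]))
```

```text
(no output)
```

View pics/m0.png

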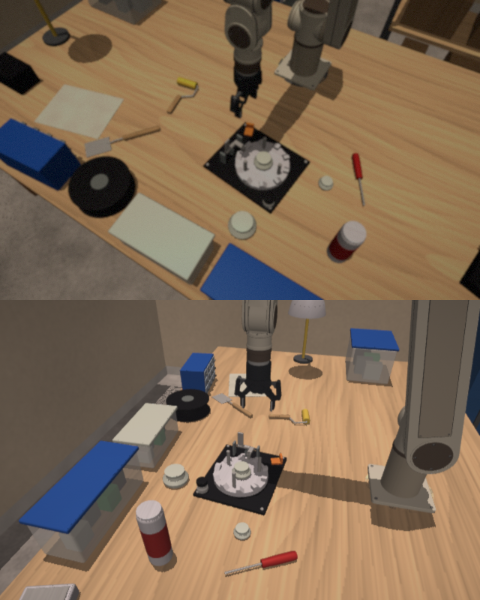

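View pics/c0.png

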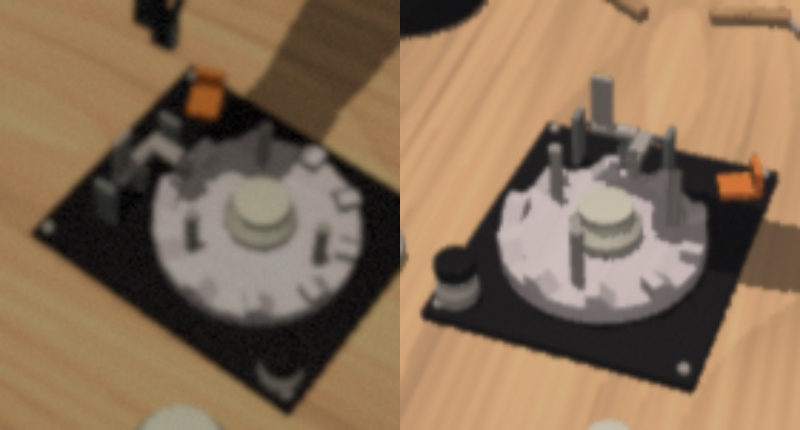

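The views show the turntable with the print at scene (220,349). Its look-alikes are a larger one at (304,323) and a smaller one at (246,429), so the one on the wheel is meant. In the scene crop, the pawl, cheeks and tab are around (190,305). The three pegs are clear, the jar is at the +x,+y corner and the orange bracket at the -x,-y corner.

Next I fit the board pose.

```bash
cat >> h.py <<'E'
from scipy.optimize import least_squares
def model(p):
    x,y,t,w=p
    R=lambda v,z:np.array([x+np.cos(t)*v[0]-np.sin(t)*v[1],y+np.sin(t)*v[0]+np.cos(t)*v[1],z])
    pg=lambda a:R((.066*np.cos(a+w),.066*np.sin(a+w)),.094)
    return dict(wheel_top=R((0,0),.034),turntable=R((0,0),0),print=R((0,0),.034),peg_left=pg(np.pi/2),peg_far=pg(-np.pi/6),peg_near=pg(7*np.pi/6),
      pawl_axle=R((0,-.12),.058),pawl_end=R((0,-.078),.058),thumb_tab=R((.045,-.12),.118))
E
python3 - <<'E'
from h import *
import workcell
print([n for n in dir(workcell) if n[0]!='_' ], getattr(workcell,'tip_reach',None))
np.set_printoptions(precision=4,suppress=True)
cams={c:(np.array(camera_info(c)["mtx"]),np.array(camera_info(c)["world_to_cam"])) for c in("scene","side")}
D=[]
p0=np.array([.535,.088,-.075,0])
def pr(c,p):
    K,T=cams[c];u=K@(T@np.r_[p,1])[:3];return np.array([u[1]/u[2],u[0]/u[2]])
for c in cams:
    camera(c)
    for n in Z:
        e=pr(c,model(p0)[n])
        L=[np.array(f["location"]) for f in spot_point(c,n) if f["conf"]>.3]
        L=[l for l in L if np.linalg.norm(l-e)<9]
        if L: D.append((c,n,min(L,key=lambda l:np.linalg.norm(l-e))))
f=lambda p:np.concatenate([pr(c,model(p)[n])-l for c,n,l in D])
s=least_squares(f,p0,loss="soft_l1",x_scale=[.01,.01,.05,.05])
print(s.x)
for (c,n,l),r in zip(D,f(s.x).reshape(-1,2)):print(c,n,r)
for n,v in model(s.x).items():print(n,v)
# overlay board corners and pegs
M=s.x;t=M[2]
im=[]
for c,(r0,c0) in dict(scene=(130,240),side=(130,230)).items():
    a=cv2.imread(f"pics/{c}0.png");S=4;a=cv2.resize(a[r0:r0+190,c0:c0+200],None,fx=S,fy=S)[:, :]
    q=[(.125,.125),(-.125,.125),(-.125,-.17),(.125,-.17)]
    P=[np.array([M[0]+np.cos(t)*u-np.sin(t)*v,M[1]+np.sin(t)*u+np.cos(t)*v,.012]) for u,v in q]
    P=[tuple(int(z) for z in ((pr(c,p)-[r0,c0])*S)[::-1]) for p in P]
    cv2.polylines(a,[np.array(P)],True,(0,255,255),1)
    for n,v in model(M).items():
        cv2.circle(a,tuple(int(z) for z in ((pr(c,v)-[r0,c0])*S)[::-1]),3,(0,0,255),-1)
    im.append(cv2.resize(a,(400,380)))
cv2.imwrite("pics/fit.png",np.hstack(im))
E
```

```text
['Unreachable', 'camera', 'camera_info', 'get_obs', 'job_done', 'search_frame', 'spot_point', 'tip_reach'] 0.014
[ 0.5351  0.0901 -0.0955  0.004 ]
scene wheel_top [-0.8443  0.3441]
scene peg_left [ 1.8031 -4.4085]
scene peg_far [ 3.6455 -1.6935]
scene peg_near [ 1.5053 -0.7793]
scene pawl_axle [-1.6435 -0.6609]
scene pawl_end [-0.2297 -2.1722]
scene thumb_tab [-0.1579  0.5528]
scene print [-0.0443 -3.4559]
scene turntable [-4.3333  2.196 ]
side peg_left [0.629  1.5338]
side peg_far [3.7271 0.6834]
side peg_near [1.0798 3.6204]
side pawl_axle [ 2.2291 -1.422 ]
side pawl_end [0.3141 1.0493]
side thumb_tab [ 3.8073 -0.1561]
side print [-0.0104 -1.1014]
side turntable [ 0.9878 -0.9092]
wheel_top [0.5351 0.0901 0.034 ]
turntable [0.5351 0.0901 0.    ]
print [0.5351 0.0901 0.034 ]
peg_left [0.5412 0.1559 0.094 ]
peg_far [0.589  0.0521 0.094 ]
peg_near [0.4752 0.0625 0.094 ]
pawl_axle [ 0.5237 -0.0293  0.058 ]
pawl_end [0.5277 0.0125 0.058 ]
thumb_tab [ 0.5685 -0.0336  0.118 ]
```

View pics/fit.png

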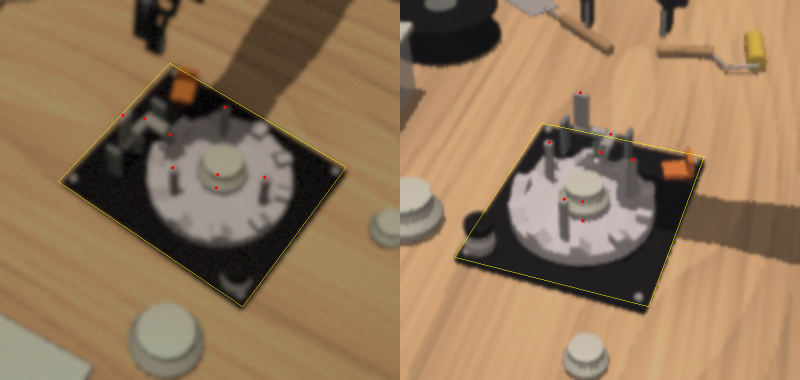

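The fit matches the board outline and pegs in both views. I'll close the hand, align it to the board yaw and go above the wheel side of the tab.

{"op": "arm_command", "data": {
  "translation": [
    [0,2,0],
    [0.6,5,0],
    [1.5,7,0],
    [1.5,7,3],
    [1.5,7,6]
  ],
  "turn": [0.095,0.095,0.095,0.095,0.095],
  "hand": [1,1,1,1,1]
}}

```text
clock: 2.42
eef_pos: [0.5732, 0.0155, 0.1863]
tool_rot: [0.74, 0.673, 0.002, 0.002]
ft_force: [0.9, 0.2, -0.5]
grip_width: 0.0255
```

{"op": "arm_command", "data": {
  "translation": [
    [0,0,0],
    [0,0,0],
    [0,0,0],
    [0,0,0],
    [0,0,0]
  ],
  "turn": [0,0,0,0,0],
  "hand": [1,1,1,1,1]
}}

```text
clock: 2.83
eef_pos: [0.5712, 0.0149, 0.1877]
tool_rot: [0.74, 0.673, 0.002, 0.001]
ft_force: [0.1, 0.2, -0.2]
grip_width: -0.0003
```

Run:
```python
from h import *
o=get_obs();e=o["eef_pos"];print(e,o["tool_rot"],o["grip_width"],o["ft_force"])
im=[]
for c in("scene","side"):
    p,d=snap(c,c+"1");p=p[:,:,::-1].copy()
    for z in(.014,.027):
        r,q=w2px(c,e-[0,0,z]);cv2.circle(p,(int(q),int(r)),1,(0,0,255),-1)
    r,q=w2px(c,e);r,q=int(r),int(q);im.append(cv2.resize(p[max(0,r-90):max(0,r-90)+160,q-80:q+80],(400,400)))
cv2.imwrite("pics/a.png",np.hstack(im))
```

```text
[0.57121392 0.01492571 0.18766473] [0.7399417  0.67266776 0.0015711  0.00137729] -0.0002645026706714304 [ 0.14739128  0.19875996 -0.16004238]
```

View pics/a.png

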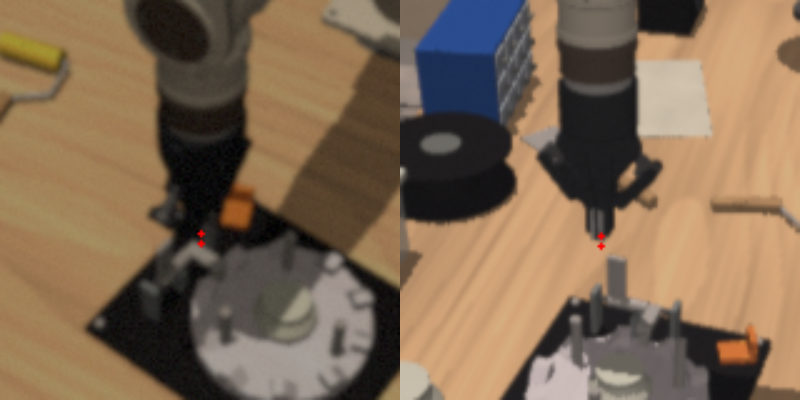

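Closed, the fingertips sit at TCP+14 mm (scene and side views agree), about 1 cm off the tab on its wheel side. The splayed knuckles stay well above the pads. Next I go down to tip z≈0.080 and push outward.

{"op": "arm_command", "data": {
  "translation": [
    [0,0,3.5],
    [0,0,7],
    [0,0,9.4],
    [0,0,9.4],
    [-2,0,9.4]
  ],
  "turn": [0,0,0,0,0],
  "hand": [1,1,1,1,1]
}}

```text
clock: 3.35
eef_pos: [0.5675, -0.0025, 0.0907]
tool_rot: [0.739, 0.674, -0.0, -0.001]
ft_force: [1.1, 0.7, -0.5]
grip_width: -0.0002
```

{"op": "arm_command", "data": {
  "translation": [
    [-1.2,0,0],
    [-2.4,0,0],
    [-3.6,0,0],
    [-4.8,0,0],
    [-6,0,0]
  ],
  "turn": [0,0,0,0,0],
  "hand": [1,1,1,1,1]
}}

```text
clock: 3.77
eef_pos: [0.5628, -0.066, 0.0923]
tool_rot: [0.74, 0.673, 0.0, 0.001]
ft_force: [-0.4, 0.2, 0.5]
grip_width: 0.0002
```

{"op": "arm_command", "data": {
  "translation": [
    [-0.3,0,0],
    [0,0,0],
    [2,0,0],
    [2,0,-3],
    [2,0,-7]
  ],
  "turn": [0,0,0,0,0],
  "hand": [1,1,1,1,1]
}}

```text
clock: 4.18
eef_pos: [0.5611, -0.043, 0.1579]
tool_rot: [0.739, 0.673, -0.003, -0.004]
ft_force: [1.8, -0.6, 0.6]
grip_width: 0.0002
```

Run:
```python
from h import *
o=get_obs();print(o["eef_pos"],o["clock"])
im=[]
for c in("scene","side"):
    p,d=snap(c,c+"2");p=p[:,:,::-1].copy()
    r,q=w2px(c,[.532,.06,.06]);r,q=int(r),int(q);im.append(cv2.resize(p[r-75:r+75,q-75:q+75],(400,400)))
cv2.imwrite("pics/b.png",np.hstack(im))
```

```text
[ 0.56111279 -0.04298525  0.15788876] 4.1833
```

View pics/b.png

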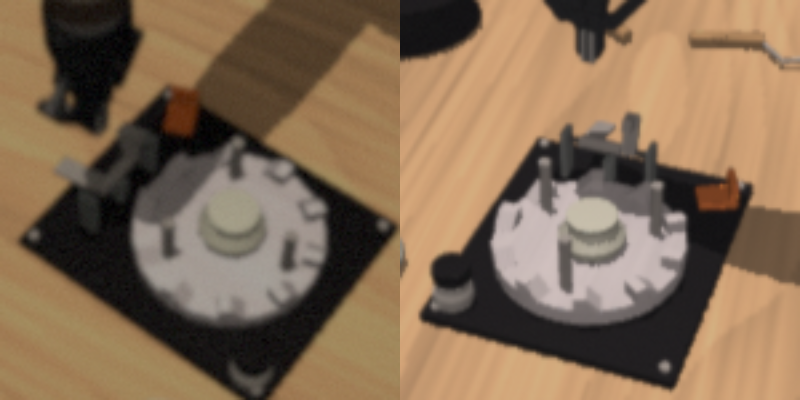

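The pawl stays up: in the scene crop the tab lies outward at about (70,170) and the arm stands. Now I go to the -x side of peg_left.

{"op": "arm_command", "data": {
  "translation": [
    [3.9,-1.5,0],
    [7.8,-3,0],
    [11.7,-4.5,0],
    [15.6,-6,0],
    [19,-7.3,0]
  ],
  "turn": [0,0,0,0,0],
  "hand": [1,1,1,1,1]
}}

```text
clock: 4.7
eef_pos: [0.5085, 0.154, 0.1613]
tool_rot: [0.74, 0.673, 0.0, -0.0]
ft_force: [-0.7, -0.6, 0.6]
grip_width: 0.0001
```

{"op": "arm_command", "data": {
  "translation": [
    [0,0,0],
    [0,0,3.4],
    [0,0,6.6],
    [0,0,6.6],
    [0,0,6.6]
  ],
  "turn": [0,0,0,0,0],
  "hand": [1,1,1,1,1]
}}

```text
clock: 5.12
eef_pos: [0.5078, 0.151, 0.0939]
tool_rot: [0.74, 0.673, -0.002, -0.001]
ft_force: [-0.2, -0.4, 0.3]
grip_width: 0.0001
```

{"op": "arm_command", "data": {
  "translation": [
    [0,0.5,0],
    [0,1,0],
    [0,1.4,0],
    [0,1.8,0],
    [0,2.2,0]
  ],
  "turn": [0,0,0,0,0],
  "hand": [1,1,1,1,1]
}}

```text
clock: 5.53
eef_pos: [0.5327, 0.1493, 0.0966]
tool_rot: [0.74, 0.673, 0.001, 0.0]
ft_force: [-1.6, 0.1, 2.6]
grip_width: -0.0002
```

{"op": "arm_command", "data": {
  "translation": [
    [0,0.5,0],
    [0,1,0],
    [0,1.5,0],
    [0,1.8,0],
    [0,1.8,0]
  ],
  "turn": [0,0,0,0,0],
  "hand": [1,1,1,1,1]
}}

```text
clock: 5.95
eef_pos: [0.5503, 0.1474, 0.0949]
tool_rot: [0.74, 0.673, 0.0, 0.0]
ft_force: [0.2, -0.2, 0.4]
grip_width: 0.0
```

```bash
cat > see.py <<'E'
from h import *
import sys
np.set_printoptions(precision=4,suppress=True)
B=np.array([.5351,.0901,-.0955])
o=get_obs();e=o["eef_pos"]
c_,s_=np.cos(B[2]),np.sin(B[2])
d=e[:2]-B[:2];print("TCP",e,"board",c_*d[0]+s_*d[1],-s_*d[0]+c_*d[1],o["clock"],o["ft_force"])
im=[];w0=float(sys.argv[2])
for c in("scene","side"):
    p,_=snap(c,c+sys.argv[1]);p=p[:,:,::-1]
    m=model(np.r_[B,w0]);r,q=w2px(c,[.54,.08,.06]);r,q=int(r),int(q)
    S=400/110;a=cv2.resize(p[r-55:r+55,q-55:q+55],(400,400),interpolation=cv2.INTER_CUBIC)
    for n in("peg_left","peg_far","peg_near"):
        for f in spot_point(c,n)[:2]:
            x=px2w(c,*f["location"],z=.094)[:2]-B[:2]
            bx,by=c_*x[0]+s_*x[1],-s_*x[0]+c_*x[1]
            g=np.arctan2(by,bx)-np.pi/2;g=(g+np.pi/3-w0)%(2*np.pi/3)-np.pi/3+w0
            print(c,n,round(f["conf"],2),"rad",np.hypot(bx,by).round(4),"w",g.round(3))
        u=w2px(c,m[n]);cv2.circle(a,(int((u[1]-q+55)*S),int((u[0]-r+55)*S)),2,(0,0,255),-1)
    im.append(a)
cv2.imwrite(f"pics/see{sys.argv[1]}.png",np.hstack(im))
E
python3 see.py 3 -0.45
```

```text
TCP [0.5503 0.1474 0.0949] board 0.009691776716024399 0.05848166420706641 5.95 [ 0.2477 -0.15    0.3859]
scene peg_left 0.68 rad 0.1023 w -0.828
scene peg_left 0.66 rad 0.0658 w -0.365
scene peg_far 0.95 rad 0.0598 w -0.414
scene peg_near 0.83 rad 0.0705 w -0.344
side peg_left 0.64 rad 0.0633 w -0.571
side peg_left 0.53 rad 0.3582 w -1.482
side peg_far 0.77 rad 0.0664 w -0.463
side peg_near 0.87 rad 0.0601 w -0.496
side peg_near 0.67 rad 0.075 w 0.336
```

View pics/see3.png

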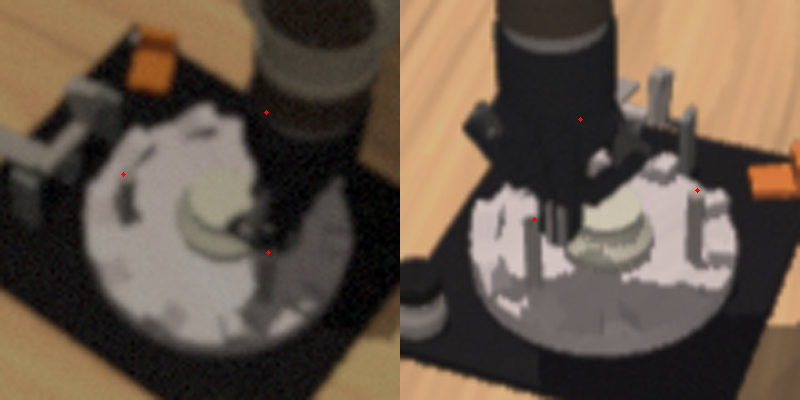

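The -0.45 rad overlay lands on the peg tops in the side view, near (534,219) and (697,190), so the wheel is at about -0.45. That gives a finger half-thickness of about 12.7 mm, leaving about 1.0 cm to go.

{"op": "arm_command", "data": {
  "translation": [
    [0,0.3,0],
    [0,0.6,0],
    [0,0.9,0],
    [0,1.0,0],
    [0,1.0,0]
  ],
  "turn": [0,0,0,0,0],
  "hand": [1,1,1,1,1]
}}

```text
clock: 6.77
eef_pos: [0.5593, 0.1462, 0.0949]
tool_rot: [0.74, 0.673, -0.0, -0.0]
ft_force: [-2.9, -2.7, -0.5]
grip_width: 0.0002
```

{"op": "arm_command", "data": {
  "translation": [
    [0,0,0],
    [0,-1.5,0],
    [0,-2.5,0],
    [0,-2.5,-3],
    [0,-2.5,-7]
  ],
  "turn": [0,0,0,0,0],
  "hand": [1,1,1,1,1]
}}

```text
clock: 7.18
eef_pos: [0.5319, 0.1489, 0.1625]
tool_rot: [0.74, 0.673, -0.003, -0.002]
ft_force: [0.7, 0.5, 0.2]
grip_width: -0.0
```

{"op": "arm_command", "data": {
  "translation": [
    [-4,0,0],
    [-8,0.2,0],
    [-12,0.4,0],
    [-16,0.6,0],
    [-20,0.8,0]
  ],
  "turn": [0,0,0,0,0],
  "hand": [1,1,1,1,1]
}}

```text
clock: 7.6
eef_pos: [0.5248, -0.0522, 0.1663]
tool_rot: [0.739, 0.673, 0.002, 0.001]
ft_force: [0.6, -0.3, 0.5]
grip_width: -0.0
```

{"op": "arm_command", "data": {
  "translation": [
    [-3.3,0,0],
    [-3.3,0,0],
    [-3.3,0,0],
    [-3.3,0,0],
    [-3.3,0,0]
  ],
  "turn": [0,0,0,0,0],
  "hand": [1,1,1,1,1]
}}

```text
clock: 8.02
eef_pos: [0.5211, -0.0827, 0.1656]
tool_rot: [0.739, 0.673, 0.001, 0.0]
ft_force: [-0.5, 1.1, -0.4]
grip_width: 0.0
```

```bash
python3 see.py 4 -0.628; python3 -c "
from h import *;print(get_obs()['joint_pos'])"
```

```text
TCP [ 0.5211 -0.0827  0.1656] board 0.0025009671477373135 -0.17332926271334326 8.0167 [-0.5285  1.0518 -0.3553]
scene peg_left 0.77 rad 0.0696 w -0.547
scene peg_left 0.41 rad 0.106 w -1.514
scene peg_far 0.82 rad 0.0674 w -0.684
scene peg_far 0.21 rad 0.1044 w -1.509
scene peg_near 0.69 rad 0.07 w -0.578
side peg_left 0.71 rad 0.0626 w -0.63
side peg_far 0.88 rad 0.0765 w -0.695
side peg_near 0.8 rad 0.0552 w -0.583
[-1.58516007e-01  3.41515199e-01 -7.02391845e-02  1.15905391e+00
  1.70833836e-05  1.50630088e+00]
```

View pics/see4.png

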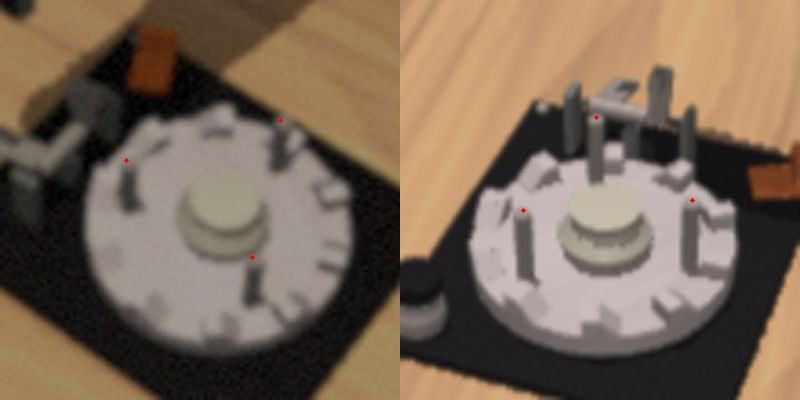

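The -0.628 overlay coincides with all three peg tops in both views, and the print is still centred. I'll turn the hand a quarter so its knuckles clear the rising tab, then push the pawl from outside.

{"op": "arm_command", "data": {
  "translation": [
    [0,0,0],
    [0,0,0],
    [0,0,0],
    [0,0,0],
    [0,0,0]
  ],
  "turn": [-0.12,-0.24,-0.36,-0.48,-0.6],
  "hand": [1,1,1,1,1]
}}

```text
clock: 8.83
eef_pos: [0.5204, -0.0836, 0.1653]
tool_rot: [0.505, 0.863, 0.0, -0.0]
ft_force: [-0.0, -0.1, -0.3]
grip_width: -0.0002
```

{"op": "arm_command", "data": {
  "translation": [
    [0,0,0],
    [0,0,0],
    [0,0,0],
    [0,0,0],
    [0,0,0]
  ],
  "turn": [-0.12,-0.24,-0.36,-0.48,-0.6],
  "hand": [1,1,1,1,1]
}}

```text
clock: 9.25
eef_pos: [0.5204, -0.0837, 0.1653]
tool_rot: [0.228, 0.974, -0.0, -0.0]
ft_force: [-0.2, 0.5, 0.7]
grip_width: 0.0001
```

{"op": "arm_command", "data": {
  "translation": [
    [0,0,0],
    [0,0,0],
    [0,0,0],
    [0,0,0],
    [0,0,0]
  ],
  "turn": [-0.12,-0.24,-0.37,-0.37,-0.37],
  "hand": [1,1,1,1,1]
}}

```text
clock: 9.67
eef_pos: [0.5204, -0.0837, 0.1653]
tool_rot: [0.049, 0.999, 0.0, -0.0]
ft_force: [-0.1, 0.1, 0.6]
grip_width: -0.0001
```

{"op": "arm_command", "data": {
  "translation": [
    [0,0,2],
    [0,0,4],
    [0,0,6],
    [0,0,6.9],
    [0,0,6.9]
  ],
  "turn": [0,0,0,0,0],
  "hand": [1,1,1,1,1]
}}

```text
clock: 10.08
eef_pos: [0.5185, -0.0834, 0.094]
tool_rot: [0.049, 0.999, 0.0, -0.003]
ft_force: [0.3, 0.0, -0.5]
grip_width: 0.0
```

{"op": "arm_command", "data": {
  "translation": [
    [0,1.2,0],
    [0,2.2,0],
    [0,3.1,0],
    [0,4,0],
    [0,4.8,0]
  ],
  "turn": [0,0,0,0,0],
  "hand": [1,1,1,1,1]
}}

```text
clock: 10.5
eef_pos: [0.5258, -0.0346, 0.0973]
tool_rot: [0.047, 0.999, -0.0, 0.001]
ft_force: [-0.1, -0.3, -0.4]
grip_width: 0.0004
```

{"op": "arm_command", "data": {
  "translation": [
    [0,0.5,0],
    [0,1,0],
    [0,1.5,0],
    [0,2,0],
    [0,2,0]
  ],
  "turn": [0,0,0,0,0],
  "hand": [1,1,1,1,1]
}}

```text
clock: 10.92
eef_pos: [0.527, -0.0152, 0.0963]
tool_rot: [0.047, 0.999, 0.0, -0.0]
ft_force: [0.2, -0.4, -0.6]
grip_width: 0.0002
```

{"op": "arm_command", "data": {
  "translation": [
    [0,0,0],
    [0,-1,-2],
    [0,-1,-5],
    [0,-4,-8],
    [0,-8,-10]
  ],
  "turn": [0,0,0,0,0],
  "hand": [1,1,1,1,1]
}}

```text
clock: 11.33
eef_pos: [0.5207, -0.0917, 0.1974]
tool_rot: [0.046, 0.999, 0.0, 0.002]
ft_force: [1.5, 0.3, 0.7]
grip_width: -0.0001
```

```bash
python3 see.py 5 -0.628
```

```text
TCP [ 0.5207 -0.0917  0.1974] board 0.003026734050148156 -0.18232199212870867 11.3333 [1.5093 0.2745 0.6537]
scene peg_left 0.8 rad 0.0665 w -0.517
scene peg_far 0.57 rad 0.0612 w -0.576
scene peg_far 0.57 rad 0.4817 w -0.535
scene peg_near 0.91 rad 0.0638 w -0.521
side peg_left 0.93 rad 0.0611 w -0.656
side peg_far 0.73 rad 0.0745 w -0.652
side peg_near 0.73 rad 0.1831 w -0.352
side peg_near 0.71 rad 0.0603 w -0.509
```

View pics/see5.png

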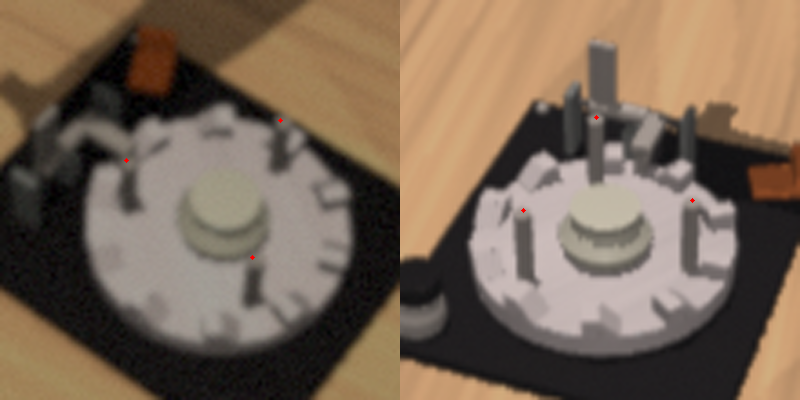

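The tab looks upright and the arm down between two teeth. I'll check with depth that the arm is level (top at 63 mm) and the tab vertical.

Run:
```python
from h import *
np.set_printoptions(precision=4,suppress=True)
B=np.array([.5351,.0901,-.0955]);c_,s_=np.cos(B[2]),np.sin(B[2])
for c in("scene","side"):
    _,d=camera(c);i=camera_info(c);K=np.array(i["mtx"]);T=np.linalg.inv(np.array(i["world_to_cam"]))
    v,u=np.mgrid[0:400,0:640];R=np.stack([u,v,np.ones_like(u)],-1)@np.linalg.inv(K).T*d[...,None]
    P=R@T[:3,:3].T+T[:3,3];x=P[...,0]-B[0];y=P[...,1]-B[1];bx=c_*x+s_*y;by=-s_*x+c_*y;z=P[...,2]
    ok=d>0
    for y0 in np.arange(-.115,-.074,.01):
        m=ok&(abs(bx)<.006)&(abs(by-y0-.005)<.005)&(z>.035)&(z<.12)
        print(c,"arm by",(y0+.005).round(3),m.sum(),np.median(z[m]) if m.any() else None)
    m=ok&(abs(bx-.045)<.013)&(abs(by+.12)<.03)&(z>.075)&(z<.14)
    if m.sum()>5: print(c,"tab n",m.sum(),"zmax",np.percentile(z[m],97),"slope dy/dz",np.polyfit(z[m],by[m],1),"by med",np.median(by[m]))
    for n in("pawl_end","thumb_tab","pawl_axle"):
        for f in spot_point(c,n)[:1]:print(n,f["conf"],np.round(f["location"]),px2w(c,*f["location"],z=Z[n]))
```

```text
scene arm by -0.11 16 0.06406667313934772
scene arm by -0.1 15 0.06580339909337729
scene arm by -0.09 24 0.06157057288159451
scene arm by -0.08 18 0.0641953461135541
scene arm by -0.07 6 0.03600826468153928
scene tab n 84 zmax 0.12064637268493146 slope dy/dz [-0.0287 -0.1149] by med -0.11738779394871923
pawl_end 0.66 [196. 326.] [0.5228 0.0128 0.058 ]
thumb_tab 0.67 [189. 302.] [ 0.5696 -0.0298  0.118 ]
pawl_axle 0.95 [189. 313.] [ 0.5207 -0.0285  0.058 ]
side arm by -0.11 10 0.06554214256672003
side arm by -0.1 10 0.06522773078513905
side arm by -0.09 10 0.06460357123284155
side arm by -0.08 39 0.05263903988530949
side arm by -0.07 16 0.03758515055053291
side tab n 100 zmax 0.1206902781148366 slope dy/dz [-0.0095 -0.1153] by med -0.11598624454565351
pawl_end 0.8 [206. 331.] [0.5277 0.012  0.058 ]
thumb_tab 0.89 [175. 320.] [ 0.5703 -0.0392  0.118 ]
pawl_axle 0.75 [198. 335.] [ 0.5246 -0.0259  0.058 ]
```

The arm is level and the tab vertical, so the pawl is fully down. The robot is clear of everything, so I'm handing in.

```bash
python3 -c "
from workcell import *
print(job_done())"
```

```text
the job is handed in; nothing more can be done
None
```

I tipped the pawl up with the shut fingertips on its thumb tab, and it stayed up. I then pushed peg_left clockwise one notch and pushed the pawl over from outside so it dropped in. I handed the job in at about 11.5 s with the arm clear of everything.

**Wheel:** the peg tops matched the -0.628 rad overlay in both views before the pawl dropped. After the drop the overlay still matched. The network's own peg readings scattered more, from -0.51 to -0.66, with a few clear outliers that I discarded.

**Pawl:** depth shows the arm level, with its top at about 64 mm against 63 mm nominal. The tab is upright, with its edge at about 120 mm against 118 mm nominal. The side camera's reading of 53 mm near the arm's end is lower than the scene camera's 64 mm; I put it down to the front of the nose being in view there and did not check further.

**Everything else:** the print stands in the middle of the wheel. The bracket and jar look unmoved in the crops. I did not re-measure the other things on the bench, but the arm never went near them. Every force reading stayed under about 5 N.

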